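# Lay out the fitter's kit on the kitting board

## Robot

A 6-joint arm with a two-finger parallel gripper is mounted at the origin on a cart in front of the work surface, level with it; the furniture and walls round the work are solid. World frame = base frame: x ahead of the robot, y to its left, z up, the work surface at z = 0. Lengths are in m, angles in rad, forces in N, time in s.
With the tool pointing down it reaches from about 0.275 to 1 m from the base axis. Payload 8.4 kg.
Tool frame: the origin (TCP) lies between the finger pads; the fingertips stand 17 mm ahead of it and the grasp point (between the pads) lies 2 mm behind it; z points along the fingers, y is the line along which they close (so a half turn about z gives the same grasp; the last joint's range is limited). The gripper opens to 85 mm and grips with 20 to 120 N. Pads are 22 mm wide; open, the fingers measure 114 mm over their backs; the gripper's body (76 mm by 85 mm) begins 54 mm behind the grasp point. The pads swing forward as they close: fully open they stand 13 mm farther back than shut.
Start: joints at [1.289, 0.353, 1.633, -0, 1.155, -0.002], TCP at [0.173, 0.601, 0.248] pointing down, gripper open.
Joint ranges: [-2.63, 2.63], [-0.92, 2.1], [0.06, 2.66], [-1.3, 4.44], [0, 2.69], [-3.02, 3.02]. Speed limits (rad/s): [2.22, 2.22, 2.79, 3.14, 3.14, 3.14].

## Interface

Orientations are given as a unit quaternion [x, y, z, w].
In Python, from station import bot gives the robot as it stands. The module is installed in compiled form; this text tells all that it offers.
- The arm moves only by the tool send_rows, never from a script. Its argument "increments" is a list of rows, each an object of numbers: "gripper": the opening in per cent of the stroke, from 0 (shut) to 100 (fully open); "tx", "ty", "tz": the shift along the tool's x, y, z in mm; "rx", "ry", "rz": the turn, a rotation vector about the tool's x, y, z in degrees. In form: [{"gripper": .., "tx": .., "ty": .., "tz": .., "rx": .., "ry": .., "rz": ..}, ...]. A call has 1 to 20 rows; each row is the pose to reach, as a shift and turn from the pose commanded when the call began, along the tool's axes at that moment; what a row does not reach only later rows make up. A row lasts 1/10 s, in which the tool goes at most 50 mm and 8.59 degrees, less where a joint would pass 70% of its speed; a pose out of reach is approached as far as the arm can. A call with a gripper value outside its range is refused whole. The fingers move at their own pace and stop on an object; "newtons" is the grip in N (left out, the last holds). Time passes only in rows, so rows that repeat a pose let the fingers close. It gives the time, the measured TCP pose, the force, the opening and the grip force at its end, in the units of the state.
- bot.state(): the state, without advancing time (a new reading comes with each control period).
- bot.grab_frame(name): name is "side" or "top" or "wrist"; returns a dict with "img" (400x640x3 uint8, red, green, blue), "fx", "fy", "cx", "cy" (pixels), "origin" and "orientation" of the camera in the world. Camera axes: x right, y down, z forward; pixel columns grow to the right and rows downward; lengths in m; the calibration is good to about 2 mm. A picture is of the moment at which its call begins. There is no depth.
- bot.finish_job(): hands the job in; it is judged then, once.
The state is a dict: "time_s": time; "q": joint angles; "dq": joint speeds; "effort": joint torques, N m; "eef_pos": TCP position; "orientation": TCP orientation; "force": force on the tool from outside, world axes, zero at the start; "torque": the same for the moment, N m; "finger_gap": finger opening in m; "gripper_force": force on a finger pad.
Only numpy, scipy, OpenCV 4.12 (cv2) and the standard library are available. Lean on these libraries where they do the work, as an engineer would, in place of code of your own. Each camera call takes 0.05 s, during which the arm holds its last target. There are 200 camera calls.

## Task

Lay out the fitter's kit on the plywood kitting board, whose front row (the two bays nearer the robot) already holds the jar of clips and the wood block: leave those two standing where they are. Stand the tape measure upright in the bay directly behind the jar, put the small cardboard box in the bay directly behind the wood block, lengthwise front to back, lay the tape roll flat on top of the box, and stand the hex bolt on its head on top of the wood block. Everything must sit centred in its bay or on what carries it, and the cutters and the pack of tubes are to be left alone.

Things in the scene. Friction and masses are not known exactly. Their poses are not given: they have to be found in the camera images.
- kit_board: Fixed plywood board, 8 mm thick. Origin on the underside (board spans x -100 to 105, y -95 to 95), x to its back (away from the robot), y left, z up. Flush dark lines mark 2 rows of 2 bays. Bay centres: front row x = -55 mm, back row x = +40; y = +45 (left), -45 (right) mm. Bays are 90 mm wide, front ones 80 deep, back ones 110. A rail stands 10 mm above the top along the back edge (x = 95 to 105).
- parts_jar: Jar of clips: white round screw jar with a flat blue lid, 53 mm diameter, 72 mm tall, upright in the left or right bay of the front row (it changes places with the wood block). Origin at the centre of its underside, z up.
- wood_block: Plain wooden block, 48 (x) x 65 (y) x 42 mm high, in the other bay of the front row; its top is 42 mm above its underside. Origin at the centre of its underside, z up.
- terminal_box: Small closed cardboard box, 56 (x) x 92 (y, its length) x 35 mm high; its lid is fixed shut and its sides are stiff: grip across the 56 mm width. Origin at the centre of its underside, z up; the top is 35 to 36 mm above it. Starts on the bare table right of the board.
- tape_roll: Roll of insulating tape lying flat: ring of 60 mm outer diameter, about 28 mm hole, 19 mm thick. Origin at the centre of its underside, z (the ring's axis) up. Starts on the bare table right of the board.
- tape_measure: Pocket tape measure standing upright on its narrow base: 36 mm thick (x; the flat sides, to be gripped), 74 mm long (y, the hook end at -y), 62 mm high. Origin at the centre of its underside, z up; the case itself is centred 3 mm toward +y. It may face any way in its bay. Starts on the bare table right of the board.
- hex_bolt: Steel hex bolt standing upright on its head: head 17 to 19 mm across and 6 mm high, shank 10 mm diameter, up to 46 mm above the table. Origin at the centre of the head's underside, z up along the shank. Starts on the bare table right of the board.
- side_cutters: Bystander: diagonal cutters lying flat, 60 (x) x 119 (y, jaws to -y) x 21 mm, on the table in front of the board. Origin at the centre of its underside. To be left alone.
- heatshrink_pack: Bystander: flat strip pack of black tubes, 48 (x) x 90 (y) x 4 mm, on the table behind the loose kit, near the wooden tool tray. Origin at the centre of its underside. To be left alone.
Not all that is in view belongs to the job. What is meant by the tape_roll is not orange or white, and is the larger of those in its own colour.

How it is judged:
At the end, for the whole second after the job is handed in: Jar, block, measure, box upright on the board, origins within 15 mm (board x and y) of their bays' centres; box lengthwise within 0.2 rad; roll flat on the box, bolt upright on the block, each within 12 mm of its support's centre in x and y; tilts under 0.12 rad; all released and at rest (x of tape_roll in the frame of terminal_box between -0.012 and 0.012 m and y of tape_roll in the frame of terminal_box between -0.012 and 0.012 m and z of tape_roll in the frame of terminal_box between 0.0315 and 0.0395 m and angle between the y axis of terminal_box and the x axis of kit_board, either way round below 0.2 rad and angle between each of terminal_box, tape_roll, tape_measure, hex_bolt, parts_jar, wood_block's own z axis and vertical below 0.12 rad and linear speed of each of terminal_box, tape_roll, tape_measure, hex_bolt, parts_jar, wood_block below 0.02 m/s and x of hex_bolt in the frame of wood_block between -0.012 and 0.012 m and y of hex_bolt in the frame of wood_block between -0.012 and 0.012 m and z of hex_bolt in the frame of wood_block between 0.038 and 0.046 m and z of terminal_box in the frame of kit_board between 0.004 and 0.012 m and z of tape_measure in the frame of kit_board between 0.004 and 0.012 m and z of parts_jar in the frame of kit_board between 0.004 and 0.012 m and z of wood_block in the frame of kit_board between 0.004 and 0.012 m and ((x of parts_jar in the frame of kit_board between -0.07 and -0.04 m and y of parts_jar in the frame of kit_board between 0.03 and 0.06 m and x of wood_block in the frame of kit_board between -0.07 and -0.04 m and y of wood_block in the frame of kit_board between -0.06 and -0.03 m and x of tape_measure in the frame of kit_board between 0.025 and 0.055 m and y of tape_measure in the frame of kit_board between 0.03 and 0.06 m and x of terminal_box in the frame of kit_board between 0.025 and 0.055 m and y of terminal_box in the frame of kit_board between -0.06 and -0.03 m) or (x of parts_jar in the frame of kit_board between -0.07 and -0.04 m and y of parts_jar in the frame of kit_board between -0.06 and -0.03 m and x of wood_block in the frame of kit_board between -0.07 and -0.04 m and y of wood_block in the frame of kit_board between 0.03 and 0.06 m and x of tape_measure in the frame of kit_board between 0.025 and 0.055 m and y of tape_measure in the frame of kit_board between -0.06 and -0.03 m and x of terminal_box in the frame of kit_board between 0.025 and 0.055 m and y of terminal_box in the frame of kit_board between 0.03 and 0.06 m))); the robot touches nothing.
It fails at once if the cutters or tube pack were moved more than 25 mm (distance of any of side_cutters, heatshrink_pack from where it was at the start of the episode above 0.025 m).
It also fails if it takes over 120 s, if anything falls off the work surface, if the arm or the gripper's body presses on something with over 40 N, if the wrist force passes 120 N, or if a joint passes its speed limit or range.

## Working session

There is one attempt and no reset: what is moved stays moved. The work goes in short steps, Python scripts to look and compute and a tool call to move; the robot and the scene stay as the last step left them, time stands still between calls to the robot, and variables do not carry over. Pictures are saved under pics/ and viewed, at most 14 in all, crops included, and the job is handed in when it is done.

Besides the shell and the picture viewer there is one more tool, called after ">>>" in YAML: its name, and indented under it one key for each argument. send_rows: Moves the arm, as the interface text tells. Its arguments: {"type":"object","properties":{"increments":{"type":"array"},"newtons":{"type":"number"}},"required":["increments"]}

```bash
mkdir -p pics && cat > h.py <<'E'
import numpy as np, cv2
from scipy.spatial.transform import Rotation as R
from station import bot
def grab(name,fn=None):
    f=bot.grab_frame(name)
    if fn: cv2.imwrite('pics/'+fn+'.png',f['img'][:,:,::-1])
    return f
def px2w(f,u,v,z):
    d=R.from_quat(f['orientation']).apply([(u-f['cx'])/f['fx'],(v-f['cy'])/f['fy'],1.])
    o=np.array(f['origin']); return o+d*(z-o[2])/d[2]
def w2px(f,p):
    c=R.from_quat(f['orientation']).inv().apply(np.array(p)-f['origin'])
    return c[0]/c[2]*f['fx']+f['cx'],c[1]/c[2]*f['fy']+f['cy']
E
python3 - <<'E'
from h import *
import pickle
fs={}
for n in ('top','side'):
    f=grab(n,n+'0'); fs[n]=f; print(n,f['fx'],f['cx'],f['cy'],f['origin'],f['orientation'])
pickle.dump(fs,open('f0.pkl','wb'))
s=bot.state(); print(s)
E
```

```text
top 408.77032673966426 321.8712612165722 202.52132680117242 [0.40295867 0.17310061 0.88840342] [ 0.70956752 -0.6994768   0.05930681 -0.06106423]
side 437.5406775068528 320.5282328243022 196.49921429475066 [ 0.04883152 -0.44304199  0.62634572] [ 0.8452657  -0.30138737  0.14230415 -0.41766143]
{'time_s': 0.1, 'q': array([ 1.28859553e+00,  3.53619139e-01,  1.63409022e+00, -2.52082985e-05,
        1.15520662e+00, -2.37152315e-03]), 'dq': array([-4.02077000e-05,  1.57152870e-04, -1.52430479e-03, -1.48639736e-04,
        9.08404897e-04,  1.95210628e-03]), 'effort': array([ 1.37211449e-03, -6.06356192e+01, -3.42821252e+01, -1.92634968e-05,
        3.94032089e-03, -3.45200544e-05]), 'eef_pos': array([0.17249067, 0.60028094, 0.24759857]), 'orientation': array([ 1.39453510e-01,  9.90228398e-01, -6.56612915e-04, -8.24169861e-05]), 'force': array([ 0.02074414, -0.40817303,  1.19397598]), 'torque': array([-0.00431853, -0.00183937,  0.06915181]), 'gripper_force': 0.0, 'finger_gap': 0.08523469495596588}
```

View pics/top0.png

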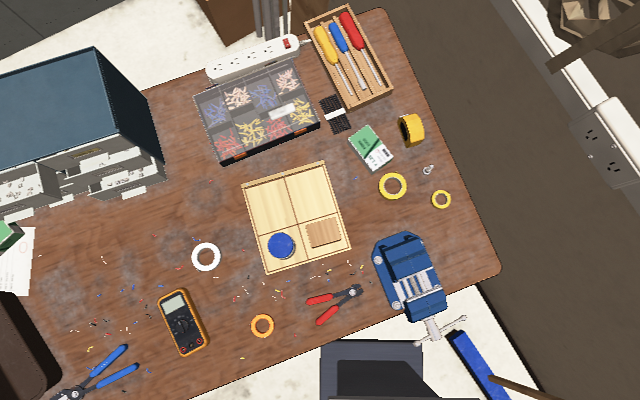

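View pics/side0.png

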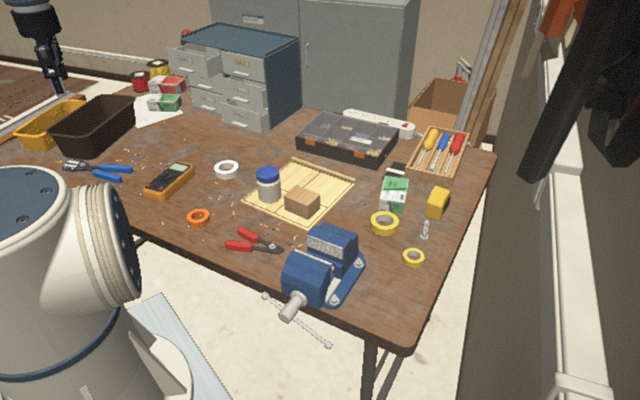

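The top view shows the jar at (281,245) in the left bay and the block at (323,233) in the right. Also visible: box (370,147), large yellow roll (393,186), measure (412,130), bolt (429,170). The vise at (410,280) is an obstacle. Next, an enlarged crop for measuring.

```bash
python3 - <<'E'
import cv2
a=cv2.imread('pics/top0.png')[100:285,230:470]
cv2.imwrite('pics/c1.png',cv2.resize(a,None,fx=3.2,fy=3.2,interpolation=cv2.INTER_CUBIC))
E
```

```text
(no output)
```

View pics/c1.png

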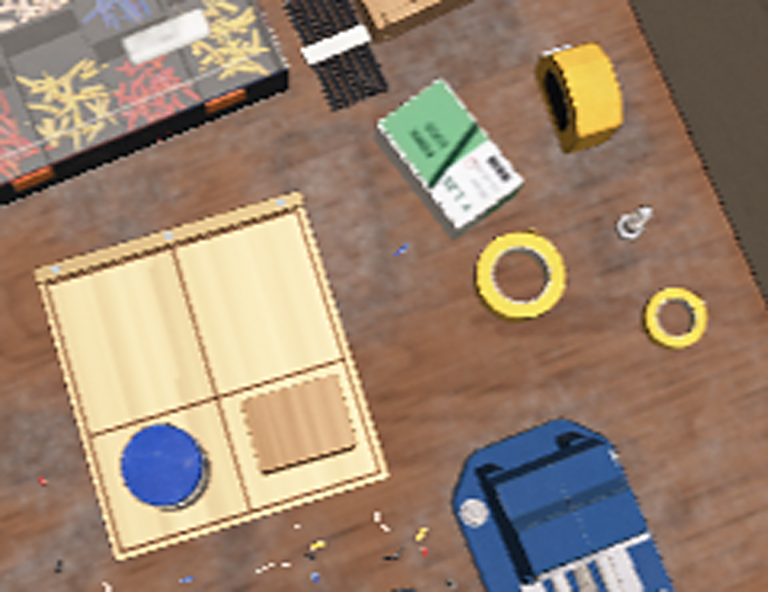

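```bash
python3 - <<'E'
from h import *
import pickle
f=pickle.load(open('f0.pkl','rb'))['top']
P=lambda x,y,z: px2w(f,230+(x+.5)/3.2-.5,100+(y+.5)/3.2-.5,z)[:2]
fl=P(120,558,.008);fr=P(387,474,.008);bl=P(37,270,.018);br=P(299,193,.018);cr=P(218,398,.008)
print('board',fl,fr,bl,br,cr,np.linalg.norm(fl-fr),np.linalg.norm(fl-bl))
ax=(bl+br)/2-(fl+fr)/2; ay=fl-fr+bl-br
print('yaw',np.arctan2(ax[1],ax[0]),np.arctan2(-ay[0],ay[1]))
b=[P(x,y,.035) for x,y in((438,80),(523,180),(457,232),(378,125))]
print('box',np.mean(b,0),b,[np.linalg.norm(b[i]-b[i-1]) for i in range(4)])
print('boxyaw',np.arctan2(*(b[0]+b[3]-b[1]-b[2])[::-1]))
print('roll',P(521,275,.019)); print('bolt',P(628,230,.003),P(646,212,.046))
m=[P(x,y,.062) for x,y in((553,50),(596,42),(622,110),(567,150))];print('meas',np.mean(m,0),P(590,97,.062),m)
print('jar',P(163,465,.072));bk=[P(x,y,.05) for x,y in((244,402),(349,375),(355,442),(262,473))];print('block',np.mean(bk,0),bk)
E
```

```text
board [0.39885798 0.29026584] [0.45686549 0.11339055] [0.59110661 0.35260518] [0.64776395 0.17504193] [0.50644993 0.22788952] 0.18614440430225174 0.20210326362220238
yaw 0.31297534979452896 0.3128847496412449
box [0.67184452 0.07389049] [array([0.72421433, 0.08100115]), array([0.6541782 , 0.02392078]), array([0.61745908, 0.06870331]), array([0.69152647, 0.12193672])] [np.float64(0.052385275796515335), np.float64(0.09035059399093372), np.float64(0.057911734785021575), np.float64(0.09121279551335694)]
boxyaw 0.6533585813289371
roll [0.59207323 0.02349101]
bolt [ 0.62861145 -0.054152  ] [ 0.63010567 -0.05540555]
meas [ 0.71003322 -0.01299909] [ 0.70366084 -0.0164952 ] [array([0.73606164, 0.00733369]), array([ 0.7420752 , -0.02140232]), array([ 0.69497303, -0.03738951]), array([ 6.67023006e-01, -5.38213789e-04])]
jar [0.45652307 0.25710642]
block [0.4862588  0.17055744] [array([0.49916134, 0.20846288]), array([0.51766994, 0.14095932]), array([0.47441963, 0.13679279]), array([0.45378429, 0.19601478])]
```

```bash
cat >> h.py <<'E'
def go(x,y,z,az):
    "print increments from the present pose to TCP x,y,z pointing down, closing line at azimuth az (mod pi)"
    s=bot.state(); q1=np.arctan2(y,x); az=q1+(az-q1+np.pi/2)%np.pi-np.pi/2
    c=R.from_quat(s['orientation']); a=(az+np.pi/2)/2  # tool y -> az
    Ry=np.array([np.cos(az),np.sin(az),0]); Rz=np.array([0,0,-1.]); t=R.from_matrix(np.c_[np.cross(Ry,Rz),Ry,Rz])
    d=c.inv().apply(np.array([x,y,z])-s['eef_pos'])*1e3; r=np.degrees((c.inv()*t).as_rotvec())
    print('t',d.round(1),'r',r.round(2),'rows>=',max(np.linalg.norm(d)/50,np.linalg.norm(r)/8.59).round(1),'t=',s['time_s'])
E
python3 - <<'E'
from h import *
go(.62,.03,.32,-.918)
E
```

```text
t [-587.6 -424.6  -71.8] r [-4.0000e-02  8.0000e-02  1.2657e+02] rows>= 14.7 t= 0.1
```

>>> send_rows:
  increments:
    - {"tz": -72,"gripper": 100}
    - {"tx": -588,"ty": -425,"tz": -72,"rz": 126.5}
    - {"tx": -588,"ty": -425,"tz": -72,"rz": 126.5}
    - {"tx": -588,"ty": -425,"tz": -72,"rz": 126.5}
    - {"tx": -588,"ty": -425,"tz": -72,"rz": 126.5}
    - {"tx": -588,"ty": -425,"tz": -72,"rz": 126.5}
    - {"tx": -588,"ty": -425,"tz": -72,"rz": 126.5}
    - {"tx": -588,"ty": -425,"tz": -72,"rz": 126.5}
    - {"tx": -588,"ty": -425,"tz": -72,"rz": 126.5}
    - {"tx": -588,"ty": -425,"tz": -72,"rz": 126.5}
    - {"tx": -588,"ty": -425,"tz": -72,"rz": 126.5}
    - {"tx": -588,"ty": -425,"tz": -72,"rz": 126.5}
    - {"tx": -588,"ty": -425,"tz": -72,"rz": 126.5}
    - {"tx": -588,"ty": -425,"tz": -72,"rz": 126.5}
    - {"tx": -588,"ty": -425,"tz": -72,"rz": 126.5}
    - {"tx": -588,"ty": -425,"tz": -72,"rz": 126.5}
    - {"tx": -588,"ty": -425,"tz": -72,"rz": 126.5}
    - {"tx": -588,"ty": -425,"tz": -72,"rz": 126.5}
    - {"tx": -588,"ty": -425,"tz": -72,"rz": 126.5}
    - {"tx": -588,"ty": -425,"tz": -72,"rz": 126.5}

```text
validation failed for argument at $.in...
```

```bash
python3 - <<'E'
from h import *
import pickle
f=grab('wrist','w1');pickle.dump(f,open('w1.pkl','wb'));print(f['fx'],f['origin'],bot.state()['eef_pos'],bot.state()['q'])
for n,p in dict(box=(.672,.074,.035),roll=(.592,.0235,.019),bolt=(.629,-.054,.046),meas=(.706,-.015,.062)).items(): print(n,w2px(f,p))
E
```

```text
359.733206383322 [0.10488747 0.62074609 0.37399788] [0.17251123 0.60037733 0.24771869] [ 1.28860184e+00  3.53534176e-01  1.63393353e+00 -1.46199837e-05
  1.15519556e+00 -2.42008947e-03]
box (np.float64(64.7077849778778), np.float64(601.0929436586491))
roll (np.float64(14.648990215061303), np.float64(557.4113857236835))
bolt (np.float64(-37.05824720165657), np.float64(608.5333953593263))
meas (np.float64(5.855071459175463), np.float64(652.984374595486))
```

View pics/w1.png

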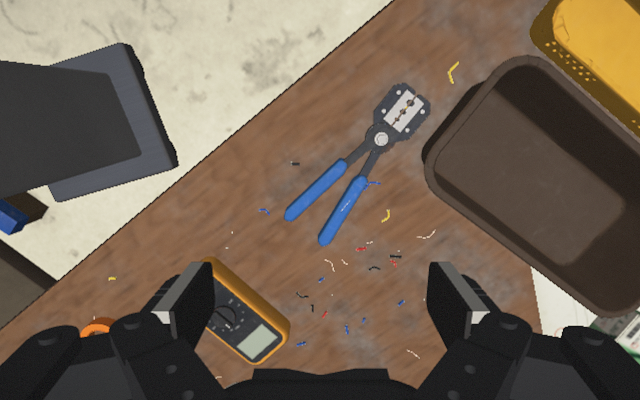

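The move was refused, probably because rows need all the fields, so this view is still of the start place (cutters and tray, nothing of use). I'll send complete rows.

>>> send_rows:
  increments:
    - {"gripper": 100,"tx": 0,"ty": 0,"tz": -72,"rx": 0,"ry": 0,"rz": 0}
    - {"gripper": 100,"tx": -588,"ty": -425,"tz": -72,"rx": 0,"ry": 0,"rz": 126.5}
    - {"gripper": 100,"tx": -588,"ty": -425,"tz": -72,"rx": 0,"ry": 0,"rz": 126.5}
    - {"gripper": 100,"tx": -588,"ty": -425,"tz": -72,"rx": 0,"ry": 0,"rz": 126.5}
    - {"gripper": 100,"tx": -588,"ty": -425,"tz": -72,"rx": 0,"ry": 0,"rz": 126.5}
    - {"gripper": 100,"tx": -588,"ty": -425,"tz": -72,"rx": 0,"ry": 0,"rz": 126.5}
    - {"gripper": 100,"tx": -588,"ty": -425,"tz": -72,"rx": 0,"ry": 0,"rz": 126.5}
    - {"gripper": 100,"tx": -588,"ty": -425,"tz": -72,"rx": 0,"ry": 0,"rz": 126.5}
    - {"gripper": 100,"tx": -588,"ty": -425,"tz": -72,"rx": 0,"ry": 0,"rz": 126.5}
    - {"gripper": 100,"tx": -588,"ty": -425,"tz": -72,"rx": 0,"ry": 0,"rz": 126.5}
    - {"gripper": 100,"tx": -588,"ty": -425,"tz": -72,"rx": 0,"ry": 0,"rz": 126.5}
    - {"gripper": 100,"tx": -588,"ty": -425,"tz": -72,"rx": 0,"ry": 0,"rz": 126.5}
    - {"gripper": 100,"tx": -588,"ty": -425,"tz": -72,"rx": 0,"ry": 0,"rz": 126.5}
    - {"gripper": 100,"tx": -588,"ty": -425,"tz": -72,"rx": 0,"ry": 0,"rz": 126.5}
    - {"gripper": 100,"tx": -588,"ty": -425,"tz": -72,"rx": 0,"ry": 0,"rz": 126.5}
    - {"gripper": 100,"tx": -588,"ty": -425,"tz": -72,"rx": 0,"ry": 0,"rz": 126.5}
    - {"gripper": 100,"tx": -588,"ty": -425,"tz": -72,"rx": 0,"ry": 0,"rz": 126.5}
    - {"gripper": 100,"tx": -588,"ty": -425,"tz": -72,"rx": 0,"ry": 0,"rz": 126.5}
    - {"gripper": 100,"tx": -588,"ty": -425,"tz": -72,"rx": 0,"ry": 0,"rz": 126.5}
    - {"gripper": 100,"tx": -588,"ty": -425,"tz": -72,"rx": 0,"ry": 0,"rz": 126.5}

```text
time_s: 2.15
eef_pos: [0.6197, 0.0309, 0.3204]
orientation: [0.947, 0.322, -0.0, -0.0]
force: [0.1, 0.0, 0.4]
finger_gap: 0.0855
gripper_force: 0.0
```

```bash
python3 - <<'E'
from h import *
import pickle
f=grab('wrist','w2');pickle.dump(f,open('w2.pkl','wb'));print(f['fx'],f['origin'],bot.state()['q'])
for n,p in dict(box=(.672,.074,.035),roll=(.592,.0235,.019),bolt=(.629,-.054,.046),meas=(.706,-.015,.062)).items(): print(n,w2px(f,p))
E
```

```text
359.733206383322 [0.67508293 0.07460602 0.44671836] [4.73012897e-02 2.88364238e-01 1.56169783e+00 1.34056410e-04
 1.29149796e+00 9.62076259e-01]
box (np.float64(318.67870491271555), np.float64(102.29628501677104))
roll (np.float64(311.54705550908386), np.float64(182.56173693939388))
bolt (np.float64(383.5762216548135), np.float64(202.89079281562462))
meas (np.float64(405.42337693971047), np.float64(129.5521980652983))
```

View pics/w2.png

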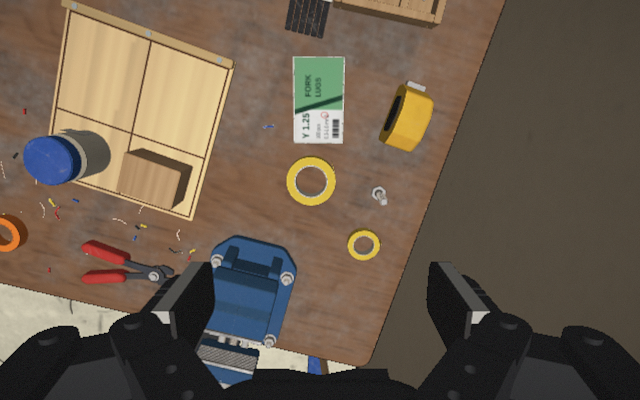

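Clear view. Box top corners: (293,57), (345,57), (343,143), (293,142). Roll centre (311,181), bolt tip near (384,203), measure around (408,115) with the hook end at (416,86). I'll enlarge the measure and bolt.

```bash
python3 - <<'E'
from h import *
import pickle
f=pickle.load(open('w2.pkl','rb'))
a=f['img'][70:220,280:450,::-1]
cv2.imwrite('pics/c2.png',cv2.resize(a,None,fx=4,fy=4,interpolation=cv2.INTER_CUBIC))
b=np.array([px2w(f,u,v,.035)[:2] for u,v in((293,57),(345,57),(343,143),(293,142))])
print(b.mean(0),[np.linalg.norm(b[i]-b[i-1]).round(4) for i in range(4)],np.arctan2(*(b[0]+b[1]-b[2]-b[3])[::-1]))
print('roll',px2w(f,311,181,.019))
E
```

```text
[0.67287988 0.0749384 ] [np.float64(0.0899), np.float64(0.0555), np.float64(0.0911), np.float64(0.0568)] 0.6433582732924299
roll [0.59314135 0.0252032  0.019     ]
```

View pics/c2.png

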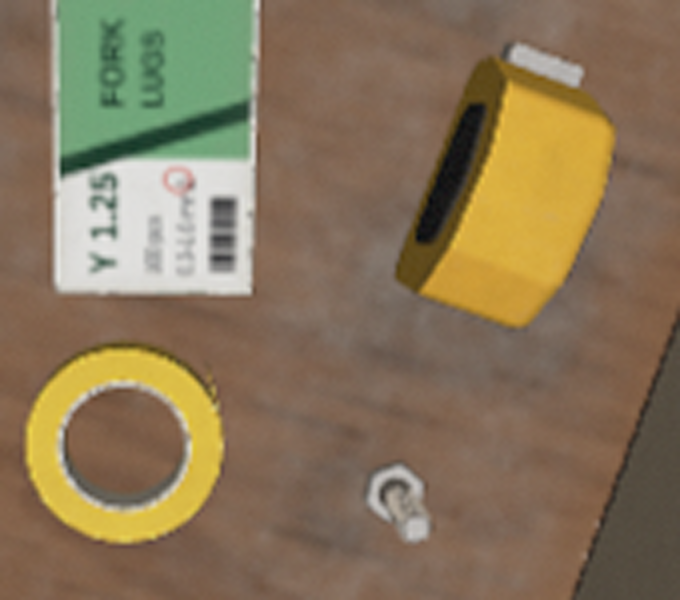

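```bash
python3 - <<'E'
from h import *
import pickle
f=pickle.load(open('w2.pkl','rb'))
P=lambda x,y,z: px2w(f,280+(x+.5)/4-.5,70+(y+.5)/4-.5,z)[:2].round(4)
print('bolt',P(395,490,.006),P(415,528,.046))
m=[P(*p,.06) for p in((512,82),(615,130),(567,283),(455,243))];print('meas',np.mean(m,0),m, P(537,184,.062))
a=m[0]+m[1]-m[2]-m[3];print(np.arctan2(a[1],a[0]),P(563,104,.035)-P(472,309,.035),(P(563,104,.035)+P(472,309,.035))/2)
# board check
B=lambda u,v,z: px2w(f,u,v,z)[:2]
fr=B(192,219,.008);br=B(233,66,.018);cr=B(132,134,.008);print('board',fr,br,cr,np.linalg.norm(fr-br))
go(.6725,.0745,.026,-.92)
E
```

```text
bolt [ 0.6312 -0.0524] [ 0.63   -0.0528]
meas [ 0.721975 -0.013275] [array([0.7374, 0.0091]), array([ 0.7448, -0.0199]), array([ 0.708 , -0.0364]), array([ 0.6977, -0.0059])] [ 0.7221 -0.0125]
0.39060704369768573 [0.0576 0.017 ] [ 0.7169 -0.0186]
board [0.45793561 0.1148535 ] [0.64438284 0.17361662] [0.50568774 0.22933546] 0.19548829760219177
t [ 68.3  -2.4 294.5] r [-0.01 -0.01  0.3 ] rows>= 6.0 t= 2.2
```

>>> send_rows:
  increments:
    - {"gripper": 100,"tx": 34,"ty": -1,"tz": 35,"rx": 0,"ry": 0,"rz": 0.3}
    - {"gripper": 100,"tx": 68,"ty": -2.4,"tz": 70,"rx": 0,"ry": 0,"rz": 0.3}
    - {"gripper": 100,"tx": 68,"ty": -2.4,"tz": 120,"rx": 0,"ry": 0,"rz": 0.3}
    - {"gripper": 100,"tx": 68,"ty": -2.4,"tz": 170,"rx": 0,"ry": 0,"rz": 0.3}
    - {"gripper": 100,"tx": 68,"ty": -2.4,"tz": 220,"rx": 0,"ry": 0,"rz": 0.3}
    - {"gripper": 100,"tx": 68,"ty": -2.4,"tz": 260,"rx": 0,"ry": 0,"rz": 0.3}
    - {"gripper": 100,"tx": 68,"ty": -2.4,"tz": 280,"rx": 0,"ry": 0,"rz": 0.3}
    - {"gripper": 100,"tx": 68,"ty": -2.4,"tz": 294,"rx": 0,"ry": 0,"rz": 0.3}
    - {"gripper": 100,"tx": 68,"ty": -2.4,"tz": 294,"rx": 0,"ry": 0,"rz": 0.3}
    - {"gripper": 55,"tx": 68,"ty": -2.4,"tz": 294,"rx": 0,"ry": 0,"rz": 0.3}
    - {"gripper": 55,"tx": 68,"ty": -2.4,"tz": 294,"rx": 0,"ry": 0,"rz": 0.3}
    - {"gripper": 55,"tx": 68,"ty": -2.4,"tz": 294,"rx": 0,"ry": 0,"rz": 0.3}
    - {"gripper": 55,"tx": 68,"ty": -2.4,"tz": 294,"rx": 0,"ry": 0,"rz": 0.3}
    - {"gripper": 55,"tx": 68,"ty": -2.4,"tz": 294,"rx": 0,"ry": 0,"rz": 0.3}
    - {"gripper": 55,"tx": 68,"ty": -2.4,"tz": 294,"rx": 0,"ry": 0,"rz": 0.3}
  newtons: 35

```text
time_s: 3.7
eef_pos: [0.6742, 0.0733, 0.0283]
orientation: [0.948, 0.319, 0.002, 0.0]
force: [-0.7, 0.7, 7.2]
finger_gap: 0.056
gripper_force: 38.9
```

>>> send_rows:
  increments:
    - {"gripper": 55,"tx": 0,"ty": 0,"tz": -40,"rx": 0,"ry": 0,"rz": 0}
    - {"gripper": 55,"tx": 0,"ty": 0,"tz": -80,"rx": 0,"ry": 0,"rz": 0}
    - {"gripper": 55,"tx": 0,"ty": 0,"tz": -120,"rx": 0,"ry": 0,"rz": 0}
    - {"gripper": 55,"tx": 0,"ty": 0,"tz": -150,"rx": 0,"ry": 0,"rz": 0}
    - {"gripper": 55,"tx": 0,"ty": 0,"tz": -150,"rx": 0,"ry": 0,"rz": 0}

```text
time_s: 4.2
eef_pos: [0.6758, 0.0734, 0.1823]
orientation: [0.948, 0.319, 0.004, 0.001]
force: [0.8, -0.3, -2.0]
finger_gap: 0.056
gripper_force: 38.7
```

```bash
python3 - <<'E'
from h import *
go(.573,.202,.176,-1.258)
E
```

```text
t [  -4.2 -164.6    5.5] r [   0.69    0.27 -160.76] rows>= 18.7 t= 4.2
```

>>> send_rows:
  increments:
    - {"gripper": 55,"tx": -1,"ty": -40,"tz": 0,"rx": 0,"ry": 0,"rz": 6}
    - {"gripper": 55,"tx": -2,"ty": -80,"tz": 0,"rx": 0,"ry": 0,"rz": 12}
    - {"gripper": 55,"tx": -3,"ty": -120,"tz": 0,"rx": 0,"ry": 0,"rz": 17}
    - {"gripper": 55,"tx": -4,"ty": -150,"tz": 0,"rx": 0,"ry": 0,"rz": 19.2}
    - {"gripper": 55,"tx": -4,"ty": -164.6,"tz": 0,"rx": 0,"ry": 0,"rz": 19.2}
    - {"gripper": 55,"tx": -4,"ty": -164.6,"tz": 0,"rx": 0,"ry": 0,"rz": 19.2}
    - {"gripper": 55,"tx": -4,"ty": -164.6,"tz": 0,"rx": 0,"ry": 0,"rz": 19.2}

```text
time_s: 4.9
eef_pos: [0.5706, 0.2015, 0.1761]
orientation: [0.988, 0.157, 0.0, 0.0]
force: [0.1, 0.8, -1.8]
finger_gap: 0.0561
gripper_force: 38.6
```

```bash
python3 - <<'E'
from h import *
grab('top','t2')
s=bot.state();print(s['eef_pos'],s['q'])
go(.5735,.2015,.036,-1.258)
E
```

```text
[0.57091952 0.20118112 0.17614772] [ 3.36550503e-01  3.98510617e-01  1.74162194e+00 -5.16897461e-04
  1.00119784e+00  1.59359065e+00]
t [  2.5   0.4 140.1] r [ 2.0000e-02  4.0000e-02 -1.7993e+02] rows>= 20.9 t= 4.95
```

>>> send_rows:
  increments:
    - {"gripper": 55,"tx": 2.5,"ty": 0,"tz": 45,"rx": 0,"ry": 0,"rz": 0}
    - {"gripper": 55,"tx": 2.5,"ty": 0,"tz": 85,"rx": 0,"ry": 0,"rz": 0}
    - {"gripper": 55,"tx": 2.5,"ty": 0,"tz": 115,"rx": 0,"ry": 0,"rz": 0}
    - {"gripper": 55,"tx": 2.5,"ty": 0,"tz": 130,"rx": 0,"ry": 0,"rz": 0}
    - {"gripper": 55,"tx": 2.5,"ty": 0,"tz": 136,"rx": 0,"ry": 0,"rz": 0}
    - {"gripper": 55,"tx": 2.5,"ty": 0,"tz": 139,"rx": 0,"ry": 0,"rz": 0}
    - {"gripper": 55,"tx": 2.5,"ty": 0,"tz": 141,"rx": 0,"ry": 0,"rz": 0}
    - {"gripper": 55,"tx": 2.5,"ty": 0,"tz": 141,"rx": 0,"ry": 0,"rz": 0}

```text
time_s: 5.75
eef_pos: [0.5736, 0.2029, 0.0365]
orientation: [0.988, 0.156, 0.001, -0.0]
force: [0.4, -0.1, -0.4]
finger_gap: 0.0559
gripper_force: 38.6
```

>>> send_rows:
  increments:
    - {"gripper": 55,"tx": 0,"ty": 0,"tz": 1,"rx": 0,"ry": 0,"rz": 0}
    - {"gripper": 55,"tx": 0,"ty": 0,"tz": 1,"rx": 0,"ry": 0,"rz": 0}
    - {"gripper": 75,"tx": 0,"ty": 0,"tz": 1,"rx": 0,"ry": 0,"rz": 0}
    - {"gripper": 85,"tx": 0,"ty": 0,"tz": 1,"rx": 0,"ry": 0,"rz": 0}
    - {"gripper": 85,"tx": 0,"ty": 0,"tz": 1,"rx": 0,"ry": 0,"rz": 0}
    - {"gripper": 85,"tx": 0,"ty": 0,"tz": -20,"rx": 0,"ry": 0,"rz": 0}
    - {"gripper": 85,"tx": 0,"ty": 0,"tz": -60,"rx": 0,"ry": 0,"rz": 0}
    - {"gripper": 100,"tx": 0,"ty": 0,"tz": -110,"rx": 0,"ry": 0,"rz": 0}
    - {"gripper": 100,"tx": 0,"ty": 0,"tz": -160,"rx": 0,"ry": 0,"rz": 0}
    - {"gripper": 100,"tx": 0,"ty": 0,"tz": -160,"rx": 0,"ry": 0,"rz": 0}

```text
time_s: 6.75
eef_pos: [0.5764, 0.204, 0.2026]
orientation: [0.988, 0.156, 0.006, -0.001]
force: [0.7, -0.2, -0.6]
finger_gap: 0.0854
gripper_force: 0.0
```

```bash
python3 - <<'E'
from h import *
go(.5927,.0244,.20,.1)
s=bot.state();print(s['eef_pos'],s['q'])
E
```

```text
t [-39.9 175.9   2.1] r [  0.44  -0.57 -77.75] rows>= 9.1 t= 6.75
[0.57639543 0.20401824 0.20261984] [3.37730059e-01 3.72324853e-01 1.71473275e+00 2.35972739e-05
 1.04296052e+00 1.59480193e+00]
```

>>> send_rows:
  increments:
    - {"gripper": 100,"tx": -10,"ty": 45,"tz": 0,"rx": 0,"ry": 0,"rz": 0}
    - {"gripper": 100,"tx": -20,"ty": 90,"tz": 0,"rx": 0,"ry": 0,"rz": 0}
    - {"gripper": 100,"tx": -30,"ty": 135,"tz": 0,"rx": 0,"ry": 0,"rz": 0}
    - {"gripper": 100,"tx": -40,"ty": 165,"tz": 20,"rx": 0,"ry": 0,"rz": 0}
    - {"gripper": 100,"tx": -40,"ty": 176,"tz": 60,"rx": 0,"ry": 0,"rz": 0}
    - {"gripper": 100,"tx": -40,"ty": 176,"tz": 80,"rx": 0,"ry": 0,"rz": 0}
    - {"gripper": 100,"tx": -40,"ty": 176,"tz": 80,"rx": 0,"ry": 0,"rz": 0}
    - {"gripper": 100,"tx": -40,"ty": 176,"tz": 80,"rx": 0,"ry": 0,"rz": 0}

```text
time_s: 7.55
eef_pos: [0.5888, 0.023, 0.1153]
orientation: [0.988, 0.156, -0.0, -0.0]
force: [0.1, 0.2, 0.6]
finger_gap: 0.0854
gripper_force: 0.0
```

```bash
python3 - <<'E'
from h import *
import pickle
f=grab('wrist','w3');pickle.dump(f,open('w3.pkl','wb'))
t=grab('top','t3')
go(.5927,.0244,.020,-1.258)
print(bot.state()['eef_pos'],w2px(f,(.5927,.0244,.019)),w2px(f,(.63,-.0528,.046)))
cv2.imwrite('pics/w3t.png',np.vstack([f['img'][:,:,::-1][:300],cv2.resize(t['img'][130:290,230:500,::-1],None,fx=640/270,fy=640/270)[:300]]))
E
```

```text
t [ 2.9 -0.2 96.6] r [ 0.03 -0.11  0.08] rows>= 1.9 t= 7.65
[0.58976366 0.02331392 0.11654942] (np.float64(321.1573103629406), np.float64(206.1732228308636)) (np.float64(471.786445748038), np.float64(200.05907213206947))
```

View pics/w3t.png

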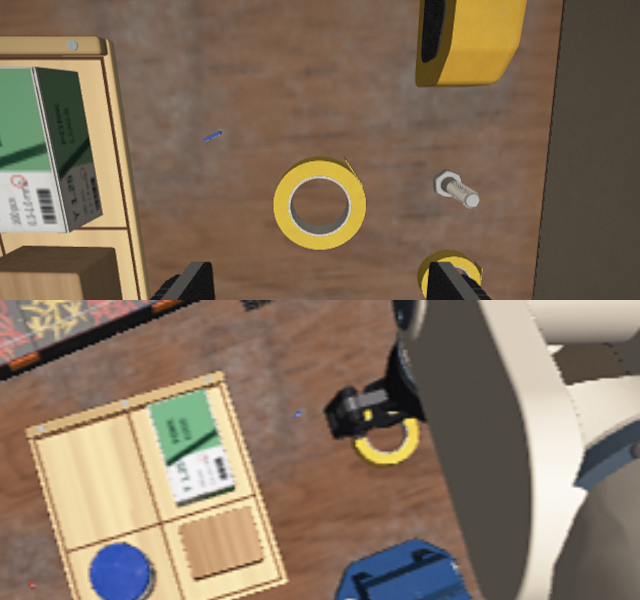

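Roll centre is at (320,204), as predicted, and the box sits well in its bay. Descend and grip.

>>> send_rows:
  increments:
    - {"gripper": 100,"tx": 2.5,"ty": 0,"tz": 40,"rx": 0,"ry": 0,"rz": 0}
    - {"gripper": 100,"tx": 2.5,"ty": 0,"tz": 75,"rx": 0,"ry": 0,"rz": 0}
    - {"gripper": 100,"tx": 2.5,"ty": 0,"tz": 90,"rx": 0,"ry": 0,"rz": 0}
    - {"gripper": 100,"tx": 2.5,"ty": 0,"tz": 97,"rx": 0,"ry": 0,"rz": 0}
    - {"gripper": 100,"tx": 2.5,"ty": 0,"tz": 97,"rx": 0,"ry": 0,"rz": 0}
    - {"gripper": 60,"tx": 2.5,"ty": 0,"tz": 97,"rx": 0,"ry": 0,"rz": 0}
    - {"gripper": 60,"tx": 2.5,"ty": 0,"tz": 97,"rx": 0,"ry": 0,"rz": 0}
    - {"gripper": 60,"tx": 2.5,"ty": 0,"tz": 97,"rx": 0,"ry": 0,"rz": 0}
    - {"gripper": 60,"tx": 2.5,"ty": 0,"tz": 97,"rx": 0,"ry": 0,"rz": 0}
    - {"gripper": 60,"tx": 2.5,"ty": 0,"tz": 97,"rx": 0,"ry": 0,"rz": 0}
  newtons: 25

```text
time_s: 8.65
eef_pos: [0.5924, 0.0237, 0.02]
orientation: [0.988, 0.156, 0.001, 0.0]
force: [-0.4, 0.4, 6.1]
finger_gap: 0.0584
gripper_force: 25.9
```

>>> send_rows:
  increments:
    - {"gripper": 60,"tx": 0,"ty": 0,"tz": -40,"rx": 0,"ry": 0,"rz": 0}
    - {"gripper": 60,"tx": 0,"ty": 0,"tz": -80,"rx": 0,"ry": 0,"rz": 0}
    - {"gripper": 60,"tx": 0,"ty": 0,"tz": -120,"rx": 0,"ry": 0,"rz": 0}
    - {"gripper": 60,"tx": 0,"ty": 0,"tz": -140,"rx": 0,"ry": 0,"rz": 0}
    - {"gripper": 60,"tx": 0,"ty": 0,"tz": -140,"rx": 0,"ry": 0,"rz": 0}

```text
time_s: 9.15
eef_pos: [0.5936, 0.0237, 0.1628]
orientation: [0.988, 0.156, 0.004, 0.0]
force: [0.7, -0.9, -0.2]
finger_gap: 0.0587
gripper_force: 28.2
```

```bash
python3 - <<'E'
from h import *
import pickle
f=pickle.load(open('f0.pkl','rb'))['top']; k=640/270
b=[px2w(f,230+x/k,130+(y-300)/k,.043)[:2] for x,y in((148,405),(206,390),(235,487),(176,505))]
print(np.mean(b,0),[np.linalg.norm(b[i]-b[i-1]).round(3) for i in range(4)],np.arctan2(*(b[0]+b[1]-b[2]-b[3])[::-1]))
go(.5735,.202,.12,-1.258)
E
```

```text
[0.57120261 0.20025841] [np.float64(0.094), np.float64(0.054), np.float64(0.092), np.float64(0.054)] 0.29538353254515326
t [  35.5 -175.9   42.7] r [   0.65    0.19 -179.95] rows>= 20.9 t= 9.15
```

>>> send_rows:
  increments:
    - {"gripper": 60,"tx": 8,"ty": -40,"tz": 0,"rx": 0,"ry": 0,"rz": 0}
    - {"gripper": 60,"tx": 16,"ty": -80,"tz": 0,"rx": 0,"ry": 0,"rz": 0}
    - {"gripper": 60,"tx": 24,"ty": -120,"tz": 0,"rx": 0,"ry": 0,"rz": 0}
    - {"gripper": 60,"tx": 32,"ty": -155,"tz": 0,"rx": 0,"ry": 0,"rz": 0}
    - {"gripper": 60,"tx": 34.5,"ty": -176,"tz": 20,"rx": 0,"ry": 0,"rz": 0}
    - {"gripper": 60,"tx": 34.5,"ty": -176,"tz": 40,"rx": 0,"ry": 0,"rz": 0}
    - {"gripper": 60,"tx": 34.5,"ty": -176,"tz": 40,"rx": 0,"ry": 0,"rz": 0}
    - {"gripper": 60,"tx": 34.5,"ty": -176,"tz": 40,"rx": 0,"ry": 0,"rz": 0}

```text
time_s: 9.95
eef_pos: [0.5693, 0.2014, 0.1179]
orientation: [0.988, 0.156, -0.001, 0.0]
force: [-0.2, -0.9, -0.2]
finger_gap: 0.0583
gripper_force: 28.2
```

```bash
python3 - <<'E'
from h import *
go(.5725,.2015,.0655,-1.258); s=bot.state();print(s['eef_pos'],s['force'])
E
```

```text
t [ 3.2  0.9 52.4] r [-1.4000e-01  1.0000e-02 -1.7996e+02] rows>= 20.9 t= 9.95
[0.56929623 0.20137232 0.11786762] [-0.18360009 -0.92157469 -0.20984078]
```

>>> send_rows:
  increments:
    - {"gripper": 60,"tx": 2,"ty": 0.5,"tz": 25,"rx": 0,"ry": 0,"rz": 0}
    - {"gripper": 60,"tx": 2,"ty": 0.5,"tz": 42,"rx": 0,"ry": 0,"rz": 0}
    - {"gripper": 60,"tx": 2,"ty": 0.5,"tz": 49,"rx": 0,"ry": 0,"rz": 0}
    - {"gripper": 60,"tx": 2,"ty": 0.5,"tz": 53,"rx": 0,"ry": 0,"rz": 0}
    - {"gripper": 60,"tx": 2,"ty": 0.5,"tz": 54,"rx": 0,"ry": 0,"rz": 0}
    - {"gripper": 60,"tx": 2,"ty": 0.5,"tz": 54,"rx": 0,"ry": 0,"rz": 0}
    - {"gripper": 60,"tx": 2,"ty": 0.5,"tz": 54,"rx": 0,"ry": 0,"rz": 0}

```text
time_s: 10.65
eef_pos: [0.5723, 0.202, 0.0651]
orientation: [0.988, 0.156, 0.001, -0.0]
force: [0.2, 1.1, -0.5]
finger_gap: 0.0583
gripper_force: 28.2
```

Release from about 1 mm, then rise and head for the bolt.

>>> send_rows:
  increments:
    - {"gripper": 60,"tx": 0,"ty": 0,"tz": 1,"rx": 0,"ry": 0,"rz": 0}
    - {"gripper": 60,"tx": 0,"ty": 0,"tz": 1.5,"rx": 0,"ry": 0,"rz": 0}
    - {"gripper": 85,"tx": 0,"ty": 0,"tz": 1.5,"rx": 0,"ry": 0,"rz": 0}
    - {"gripper": 90,"tx": 0,"ty": 0,"tz": 1.5,"rx": 0,"ry": 0,"rz": 0}
    - {"gripper": 90,"tx": 0,"ty": 0,"tz": 1.5,"rx": 0,"ry": 0,"rz": 0}
    - {"gripper": 90,"tx": 0,"ty": 0,"tz": -20,"rx": 0,"ry": 0,"rz": 0}
    - {"gripper": 90,"tx": 0,"ty": 0,"tz": -60,"rx": 0,"ry": 0,"rz": 0}
    - {"gripper": 60,"tx": 0,"ty": 0,"tz": -100,"rx": 0,"ry": 0,"rz": 0}
    - {"gripper": 60,"tx": 0,"ty": 0,"tz": -100,"rx": 0,"ry": 0,"rz": 0}

```text
time_s: 11.55
eef_pos: [0.5749, 0.203, 0.1697]
orientation: [0.988, 0.156, 0.004, -0.001]
force: [0.6, -0.1, 0.4]
finger_gap: 0.0517
gripper_force: 0.0
```

```bash
python3 - <<'E'
from h import *
go(.6305,-.0528,.15,-1.258); s=bot.state();print(s['eef_pos'],s['force'],s['q'])
E
```

```text
t [-26.2 260.4  19.4] r [-0.01 -0.5   0.05] rows>= 5.2 t= 11.55
[0.57493414 0.20295364 0.16972397] [ 0.56661077 -0.11521449  0.38956569] [ 3.36892549e-01  4.08344440e-01  1.74286537e+00 -1.10851161e-05
  9.81651812e-01  1.59405440e+00]
```

>>> send_rows:
  increments:
    - {"gripper": 50,"tx": -4,"ty": 45,"tz": 0,"rx": 0,"ry": 0,"rz": 0}
    - {"gripper": 50,"tx": -8,"ty": 90,"tz": 0,"rx": 0,"ry": 0,"rz": 0}
    - {"gripper": 50,"tx": -13,"ty": 135,"tz": 0,"rx": 0,"ry": 0,"rz": 0}
    - {"gripper": 50,"tx": -17,"ty": 180,"tz": 0,"rx": 0,"ry": 0,"rz": 0}
    - {"gripper": 50,"tx": -22,"ty": 225,"tz": 0,"rx": 0,"ry": 0,"rz": 0}
    - {"gripper": 50,"tx": -25,"ty": 255,"tz": 15,"rx": 0,"ry": 0,"rz": 0}
    - {"gripper": 50,"tx": -25,"ty": 260,"tz": 20,"rx": 0,"ry": 0,"rz": 0}
    - {"gripper": 50,"tx": -25,"ty": 260,"tz": 20,"rx": 0,"ry": 0,"rz": 0}
    - {"gripper": 50,"tx": -25,"ty": 260,"tz": 20,"rx": 0,"ry": 0,"rz": 0}

```text
time_s: 12.45
eef_pos: [0.6279, -0.0523, 0.144]
orientation: [0.988, 0.156, -0.0, -0.0]
force: [0.1, -0.4, 0.6]
finger_gap: 0.0426
gripper_force: 0.0
```

```bash
python3 - <<'E'
from h import *
import pickle
f=grab('wrist','w4');t=grab('top','t4');pickle.dump(f,open('w4.pkl','wb'))
go(.6305,-.0528,.030,-1.258)
print(bot.state()['eef_pos'],w2px(f,(.6305,-.0528,.046)),w2px(f,(.6305,-.0528,.006)))
cv2.imwrite('pics/w4t.png',np.vstack([f['img'][:,:,::-1][:300],cv2.resize(t['img'][130:290,230:500,::-1],None,fx=640/270,fy=640/270)[:300]]))
E
```

```text
t [  1.8   1.6 114.5] r [-0.01 -0.01  0.12] rows>= 2.3 t= 12.55
[ 0.62824704 -0.05188475  0.14453976] (np.float64(323.3559530376893), np.float64(208.05260858050426)) (np.float64(322.9041857112223), np.float64(192.75421127132716))
```

View pics/w4t.png

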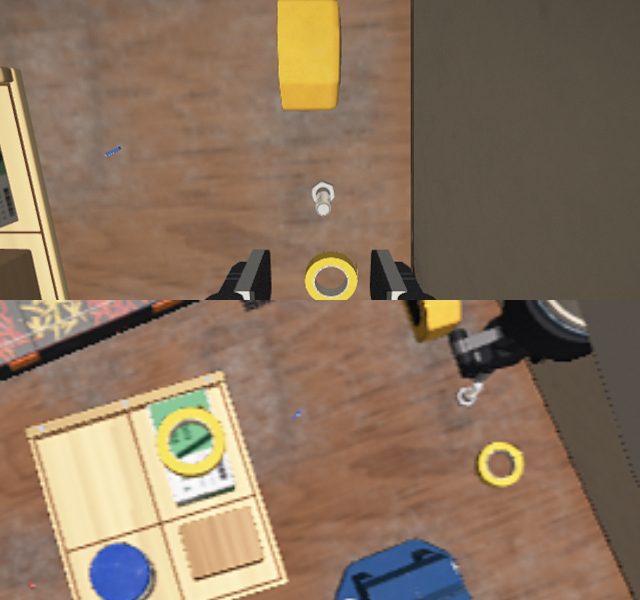

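Bolt tip at (323,210) and head at (322,193), both as predicted. The roll lies on the box. The measure's axis is nearly aligned with the tool x (azimuth about 0.31).

>>> send_rows:
  increments:
    - {"gripper": 50,"tx": 1.5,"ty": 1,"tz": 45,"rx": 0,"ry": 0,"rz": 0}
    - {"gripper": 50,"tx": 1.5,"ty": 1,"tz": 85,"rx": 0,"ry": 0,"rz": 0}
    - {"gripper": 50,"tx": 1.5,"ty": 1,"tz": 105,"rx": 0,"ry": 0,"rz": 0}
    - {"gripper": 50,"tx": 1.5,"ty": 1,"tz": 114,"rx": 0,"ry": 0,"rz": 0}
    - {"gripper": 50,"tx": 1.5,"ty": 1,"tz": 114,"rx": 0,"ry": 0,"rz": 0}
    - {"gripper": 25,"tx": 1.5,"ty": 1,"tz": 114,"rx": 0,"ry": 0,"rz": 0}
    - {"gripper": 15,"tx": 1.5,"ty": 1,"tz": 114,"rx": 0,"ry": 0,"rz": 0}
    - {"gripper": 5,"tx": 1.5,"ty": 1,"tz": 114,"rx": 0,"ry": 0,"rz": 0}
    - {"gripper": 5,"tx": 1.5,"ty": 1,"tz": 114,"rx": 0,"ry": 0,"rz": 0}
    - {"gripper": 5,"tx": 1.5,"ty": 1,"tz": 114,"rx": 0,"ry": 0,"rz": 0}
    - {"gripper": 5,"tx": 1.5,"ty": 1,"tz": 114,"rx": 0,"ry": 0,"rz": 0}
    - {"gripper": 5,"tx": 1.5,"ty": 1,"tz": 114,"rx": 0,"ry": 0,"rz": 0}
  newtons: 25

```text
time_s: 13.75
eef_pos: [0.6311, -0.0537, 0.0318]
orientation: [0.988, 0.156, 0.001, 0.0]
force: [-1.0, 1.8, 7.8]
finger_gap: 0.0087
gripper_force: 25.4
```

```bash
python3 - <<'E'
from h import *
import pickle
f=pickle.load(open('f0.pkl','rb'))['top']; k=640/270
P=lambda x,y,z:px2w(f,230+x/k,130+(y-300)/k,z)[:2].round(4)
print('roll',P(190,441,.062)); bk=[P(*p,.05) for p in((179,525),(257,505),(264,558),(193,579))]
print('block',np.mean(bk,0),bk,'jar',P(121,574,.08))
bk=[P(*p,.05) for p in((181,528),(257,506),(264,557),(194,579))];print(np.mean(bk,0))
print(bot.state())
E
```

```text
roll [0.5721 0.2008]
block [0.485975 0.170575] [array([0.4999, 0.2093]), array([0.5184, 0.1416]), array([0.4723, 0.1352]), array([0.4533, 0.1962])] jar [0.4548 0.2554]
[0.4853   0.169925]
{'time_s': 13.75, 'q': array([-8.72867785e-02,  6.25199325e-01,  1.75149580e+00,  2.82852825e-04,
        7.62402778e-01,  1.16983610e+00]), 'dq': array([-5.04516528e-05, -1.02659523e-04,  1.55971562e-05, -7.07102228e-04,
        1.60337163e-03, -5.92297667e-04]), 'effort': array([-7.71150179e-01, -6.39919567e+01, -2.21763307e+01, -2.91708671e-01,
       -1.90086924e-01,  1.27128642e-03]), 'eef_pos': array([ 0.63110261, -0.05365764,  0.03181944]), 'orientation': array([9.87741488e-01, 1.56093519e-01, 1.23403025e-03, 2.06592751e-04]), 'force': array([-0.97530918,  1.82042749,  7.84192764]), 'torque': array([0.23429752, 0.02705408, 0.03473092]), 'gripper_force': 25.419650673866272, 'finger_gap': 0.008745531256280512}
```

>>> send_rows:
  increments:
    - {"gripper": 5,"tx": 0,"ty": 0,"tz": -30,"rx": 0,"ry": 0,"rz": 0}
    - {"gripper": 5,"tx": 0,"ty": 0,"tz": -70,"rx": 0,"ry": 0,"rz": 0}
    - {"gripper": 5,"tx": 0,"ty": 0,"tz": -110,"rx": 0,"ry": 0,"rz": 0}
    - {"gripper": 5,"tx": 0,"ty": 0,"tz": -140,"rx": 0,"ry": 0,"rz": 0}
    - {"gripper": 5,"tx": 0,"ty": 0,"tz": -140,"rx": 0,"ry": 0,"rz": 0}
    - {"gripper": 5,"tx": 0,"ty": 0,"tz": -140,"rx": 0,"ry": 0,"rz": 0}

```text
time_s: 14.35
eef_pos: [0.6302, -0.0538, 0.1712]
orientation: [0.988, 0.156, 0.001, 0.0]
force: [-0.3, -0.3, -1.1]
finger_gap: 0.0092
gripper_force: 24.8
```

```bash
python3 - <<'E'
from h import *
go(.485,.171,.17,-1.258); s=bot.state();print(s['eef_pos'],s['finger_gap'])
E
```

```text
t [ -68.9 -258.6    0.9] r [ 1.5000e-01  7.0000e-02 -1.7996e+02] rows>= 20.9 t= 14.35
[ 0.63024786 -0.0537667   0.17124428] 0.009209850157008082
```

>>> send_rows:
  increments:
    - {"gripper": 5,"tx": -11,"ty": -40,"tz": 0,"rx": 0,"ry": 0,"rz": 0}
    - {"gripper": 5,"tx": -22,"ty": -80,"tz": 0,"rx": 0,"ry": 0,"rz": 0}
    - {"gripper": 5,"tx": -33,"ty": -120,"tz": 0,"rx": 0,"ry": 0,"rz": 0}
    - {"gripper": 5,"tx": -44,"ty": -160,"tz": 0,"rx": 0,"ry": 0,"rz": 0}
    - {"gripper": 5,"tx": -55,"ty": -200,"tz": 0,"rx": 0,"ry": 0,"rz": 0}
    - {"gripper": 5,"tx": -65,"ty": -240,"tz": 0,"rx": 0,"ry": 0,"rz": 0}
    - {"gripper": 5,"tx": -69,"ty": -255,"tz": 20,"rx": 0,"ry": 0,"rz": 0}
    - {"gripper": 5,"tx": -69,"ty": -258.5,"tz": 50,"rx": 0,"ry": 0,"rz": 0}
    - {"gripper": 5,"tx": -69,"ty": -258.5,"tz": 70,"rx": 0,"ry": 0,"rz": 0}
    - {"gripper": 5,"tx": -69,"ty": -258.5,"tz": 70,"rx": 0,"ry": 0,"rz": 0}
    - {"gripper": 5,"tx": -69,"ty": -258.5,"tz": 70,"rx": 0,"ry": 0,"rz": 0}

```text
time_s: 15.45
eef_pos: [0.4839, 0.1706, 0.0996]
orientation: [0.988, 0.156, -0.001, 0.0]
force: [-0.0, -0.5, 0.2]
finger_gap: 0.009
gripper_force: 24.8
```

```bash
python3 - <<'E'
from h import *
f=grab('wrist','w5');g=grab('side','s5')
go(.485,.171,.081,-1.258);print(bot.state()['eef_pos'],bot.state()['force'])
cv2.imwrite('pics/w5s.png',np.vstack([f['img'][:300,:,::-1],cv2.resize(g['img'][120:270,220:460,::-1],None,fx=640/240,fy=640/240)[:300]]))
E
```

```text
t [-0.  -0.2 19.8] r [ 6.0000e-02  0.0000e+00 -1.7997e+02] rows>= 21.0 t= 15.55
[0.48506543 0.17085916 0.10084773] [ 0.57596206  0.71440883 -0.18280103]
```

View pics/w5s.png

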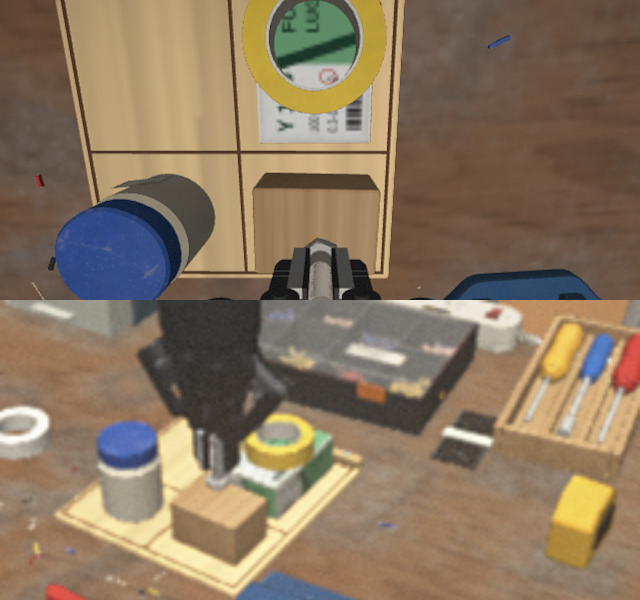

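The bolt is held upright and centred over the block, about 20 mm above it. Lower it.

>>> send_rows:
  increments:
    - {"gripper": 5,"tx": 0,"ty": 0,"tz": 10,"rx": 0,"ry": 0,"rz": 0}
    - {"gripper": 5,"tx": 0,"ty": 0,"tz": 15,"rx": 0,"ry": 0,"rz": 0}
    - {"gripper": 5,"tx": 0,"ty": 0,"tz": 18,"rx": 0,"ry": 0,"rz": 0}
    - {"gripper": 5,"tx": 0,"ty": 0,"tz": 19,"rx": 0,"ry": 0,"rz": 0}
    - {"gripper": 5,"tx": 0,"ty": 0,"tz": 19,"rx": 0,"ry": 0,"rz": 0}
    - {"gripper": 5,"tx": 0,"ty": 0,"tz": 19,"rx": 0,"ry": 0,"rz": 0}

```text
time_s: 16.15
eef_pos: [0.4846, 0.1708, 0.0818]
orientation: [0.988, 0.156, -0.0, 0.0]
force: [-2.3, -2.2, 8.0]
finger_gap: 0.009
gripper_force: 25.7
```

>>> send_rows:
  increments:
    - {"gripper": 5,"tx": 0,"ty": 0,"tz": -0.5,"rx": 0,"ry": 0,"rz": 0}
    - {"gripper": 14,"tx": 0,"ty": 0,"tz": -0.5,"rx": 0,"ry": 0,"rz": 0}
    - {"gripper": 20,"tx": 0,"ty": 0,"tz": -0.5,"rx": 0,"ry": 0,"rz": 0}
    - {"gripper": 40,"tx": 0,"ty": 0,"tz": -0.5,"rx": 0,"ry": 0,"rz": 0}
    - {"gripper": 40,"tx": 0,"ty": 0,"tz": -0.5,"rx": 0,"ry": 0,"rz": 0}
    - {"gripper": 40,"tx": 0,"ty": 0,"tz": -0.5,"rx": 0,"ry": 0,"rz": 0}
    - {"gripper": 40,"tx": 0,"ty": 0,"tz": -20,"rx": 0,"ry": 0,"rz": 0}
    - {"gripper": 40,"tx": 0,"ty": 0,"tz": -60,"rx": 0,"ry": 0,"rz": 0}
    - {"gripper": 70,"tx": 0,"ty": 0,"tz": -100,"rx": 0,"ry": 0,"rz": 0}
    - {"gripper": 70,"tx": 0,"ty": 0,"tz": -120,"rx": 0,"ry": 0,"rz": 0}
    - {"gripper": 70,"tx": 0,"ty": 0,"tz": -120,"rx": 0,"ry": 0,"rz": 0}

```text
time_s: 17.25
eef_pos: [0.4864, 0.1716, 0.2044]
orientation: [0.988, 0.156, 0.003, -0.001]
force: [0.6, 0.3, 0.4]
finger_gap: 0.06
gripper_force: 0.0
```

```bash
python3 - <<'E'
from h import *
go(.715,-.016,.20,-1.258); print(bot.state()['eef_pos'])
E
```

```text
t [159.5 248.9   5.3] r [-0.01 -0.33  0.05] rows>= 5.9 t= 17.25
[0.48641403 0.17156822 0.2044302 ]
```

>>> send_rows:
  increments:
    - {"gripper": 80,"tx": 24,"ty": 38,"tz": 0,"rx": 0,"ry": 0,"rz": 0}
    - {"gripper": 80,"tx": 48,"ty": 76,"tz": 0,"rx": 0,"ry": 0,"rz": 0}
    - {"gripper": 80,"tx": 72,"ty": 114,"tz": 0,"rx": 0,"ry": 0,"rz": 0}
    - {"gripper": 80,"tx": 96,"ty": 152,"tz": 0,"rx": 0,"ry": 0,"rz": 0}
    - {"gripper": 80,"tx": 120,"ty": 190,"tz": 0,"rx": 0,"ry": 0,"rz": 0}
    - {"gripper": 80,"tx": 144,"ty": 226,"tz": 0,"rx": 0,"ry": 0,"rz": 0}
    - {"gripper": 80,"tx": 160,"ty": 249,"tz": 0,"rx": 0,"ry": 0,"rz": 0}
    - {"gripper": 80,"tx": 160,"ty": 249,"tz": 0,"rx": 0,"ry": 0,"rz": 0}
    - {"gripper": 80,"tx": 160,"ty": 249,"tz": 0,"rx": 0,"ry": 0,"rz": 0}

```text
time_s: 18.15
eef_pos: [0.7128, -0.0168, 0.1992]
orientation: [0.988, 0.156, -0.001, -0.0]
force: [-0.0, -0.6, -0.4]
finger_gap: 0.0682
gripper_force: 0.0
```

```bash
python3 - <<'E'
from h import *
import pickle
f=grab('wrist','w6');t=grab('top','t6');pickle.dump(f,open('w6.pkl','wb'))
print(bot.state()['eef_pos'],w2px(f,(.715,-.016,.062)))
cv2.imwrite('pics/w6t.png',np.vstack([f['img'][:,:,::-1][:300],cv2.resize(t['img'][130:290,230:500,::-1],None,fx=640/270,fy=640/270)[:300]]))
E
```

```text
[ 0.71234611 -0.01581745  0.20016811] (np.float64(321.2323274856246), np.float64(192.61321783601448))
```

View pics/w6t.png

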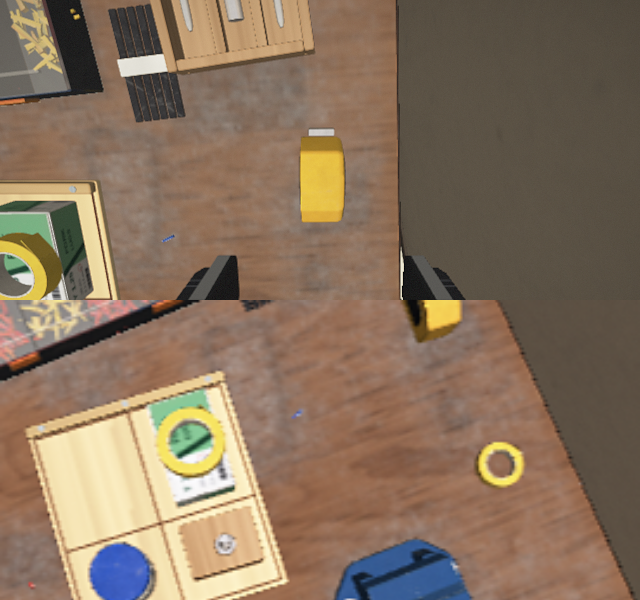

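The bolt stands centred on the block. The measure is square to the tool, spanning columns 300–344 and rows 137–221.

```bash
python3 - <<'E'
from h import *
import pickle
f=pickle.load(open('w6.pkl','rb'))
a,b,c=px2w(f,322,137,.035),px2w(f,322,221,.05),px2w(f,322,180,.062)
print(a,b,np.linalg.norm((a-b)[:2]),(a+b)/2,c, np.linalg.norm(px2w(f,300,180,.062)-px2w(f,344,180,.062)))
m=((a+b)/2)[:2]
go(m[0],m[1],.038,-1.258)
E
```

```text
[ 0.75215302 -0.00464627  0.035     ] [ 0.68969879 -0.02490007  0.05      ] 0.0656562811713429 [ 0.7209259  -0.01477317  0.0425    ] [ 0.72444896 -0.0135355   0.062     ] 0.0329366205347854
t [  8.8   1.8 162.1] r [-0.06  0.11  0.07] rows>= 3.2 t= 18.25
```

>>> send_rows:
  increments:
    - {"gripper": 80,"tx": 9,"ty": 1.5,"tz": 45,"rx": 0,"ry": 0,"rz": 0}
    - {"gripper": 80,"tx": 9,"ty": 1.5,"tz": 90,"rx": 0,"ry": 0,"rz": 0}
    - {"gripper": 80,"tx": 9,"ty": 1.5,"tz": 130,"rx": 0,"ry": 0,"rz": 0}
    - {"gripper": 80,"tx": 9,"ty": 1.5,"tz": 155,"rx": 0,"ry": 0,"rz": 0}
    - {"gripper": 80,"tx": 9,"ty": 1.5,"tz": 163,"rx": 0,"ry": 0,"rz": 0}
    - {"gripper": 80,"tx": 9,"ty": 1.5,"tz": 163,"rx": 0,"ry": 0,"rz": 0}
    - {"gripper": 50,"tx": 9,"ty": 1.5,"tz": 163,"rx": 0,"ry": 0,"rz": 0}
    - {"gripper": 30,"tx": 9,"ty": 1.5,"tz": 163,"rx": 0,"ry": 0,"rz": 0}
    - {"gripper": 30,"tx": 9,"ty": 1.5,"tz": 163,"rx": 0,"ry": 0,"rz": 0}
    - {"gripper": 30,"tx": 9,"ty": 1.5,"tz": 163,"rx": 0,"ry": 0,"rz": 0}
    - {"gripper": 30,"tx": 9,"ty": 1.5,"tz": 163,"rx": 0,"ry": 0,"rz": 0}
    - {"gripper": 30,"tx": 9,"ty": 1.5,"tz": 163,"rx": 0,"ry": 0,"rz": 0}
  newtons: 40

```text
time_s: 19.45
eef_pos: [0.7239, -0.0151, 0.0406]
orientation: [0.988, 0.156, 0.001, 0.0]
force: [-2.4, -0.2, 7.2]
finger_gap: 0.0335
gripper_force: 40.3
```

>>> send_rows:
  increments:
    - {"gripper": 30,"tx": 0,"ty": 0,"tz": -40,"rx": 0,"ry": 0,"rz": 0}
    - {"gripper": 30,"tx": 0,"ty": 0,"tz": -80,"rx": 0,"ry": 0,"rz": 0}
    - {"gripper": 30,"tx": 0,"ty": 0,"tz": -120,"rx": 0,"ry": 0,"rz": 0}
    - {"gripper": 30,"tx": 0,"ty": 0,"tz": -150,"rx": 0,"ry": 0,"rz": 0}
    - {"gripper": 30,"tx": 0,"ty": 0,"tz": -150,"rx": 0,"ry": 0,"rz": 0}
    - {"gripper": 30,"tx": 0,"ty": 0,"tz": -150,"rx": 0,"ry": 0,"rz": 0}

```text
time_s: 20.05
eef_pos: [0.7228, -0.0153, 0.1892]
orientation: [0.988, 0.156, 0.001, 0.0]
force: [-0.3, 0.3, -2.9]
finger_gap: 0.0334
gripper_force: 41.0
```

```bash
python3 - <<'E'
from h import *
go(.5452,.2877,.19,-1.258); print(bot.state()['eef_pos'])
E
```

```text
t [ -75.5 -343.    -1.1] r [ 1.4000e-01  5.0000e-02 -1.7996e+02] rows>= 20.9 t= 20.05
[ 0.72276608 -0.01527647  0.18921418]
```

>>> send_rows:
  increments:
    - {"gripper": 30,"tx": -10,"ty": -43,"tz": 0,"rx": 0,"ry": 0,"rz": 0}
    - {"gripper": 30,"tx": -20,"ty": -86,"tz": 0,"rx": 0,"ry": 0,"rz": 0}
    - {"gripper": 30,"tx": -30,"ty": -129,"tz": 0,"rx": 0,"ry": 0,"rz": 0}
    - {"gripper": 30,"tx": -40,"ty": -172,"tz": 0,"rx": 0,"ry": 0,"rz": 0}
    - {"gripper": 30,"tx": -50,"ty": -215,"tz": 0,"rx": 0,"ry": 0,"rz": 0}
    - {"gripper": 30,"tx": -60,"ty": -258,"tz": 0,"rx": 0,"ry": 0,"rz": 0}
    - {"gripper": 30,"tx": -68,"ty": -300,"tz": 0,"rx": 0,"ry": 0,"rz": 0}
    - {"gripper": 30,"tx": -76,"ty": -330,"tz": 0,"rx": 0,"ry": 0,"rz": 0}
    - {"gripper": 30,"tx": -77,"ty": -343,"tz": 30,"rx": 0,"ry": 0,"rz": 0}
    - {"gripper": 30,"tx": -77,"ty": -343,"tz": 70,"rx": 0,"ry": 0,"rz": 0}
    - {"gripper": 30,"tx": -77,"ty": -343,"tz": 100,"rx": 0,"ry": 0,"rz": 0}
    - {"gripper": 30,"tx": -77,"ty": -343,"tz": 110,"rx": 0,"ry": 0,"rz": 0}
    - {"gripper": 30,"tx": -77,"ty": -343,"tz": 110,"rx": 0,"ry": 0,"rz": 0}
    - {"gripper": 30,"tx": -77,"ty": -343,"tz": 110,"rx": 0,"ry": 0,"rz": 0}

```text
time_s: 21.45
eef_pos: [0.544, 0.2873, 0.0788]
orientation: [0.988, 0.156, 0.0, -0.0]
force: [-0.3, 0.1, -2.2]
finger_gap: 0.0337
gripper_force: 41.1
```

```bash
python3 - <<'E'
from h import *
f=grab('wrist','w7');g=grab('side','s7')
go(.544,.287,.047,-1.258);print(bot.state()['eef_pos'],bot.state()['force'])
cv2.imwrite('pics/w7s.png',np.vstack([f['img'][:300,:,::-1],cv2.resize(g['img'][120:270,220:460,::-1],None,fx=640/240,fy=640/240)[:300]]))
E
```

```text
t [-0.9  0.4 32.8] r [ 2.1000e-01 -4.0000e-02 -1.7997e+02] rows>= 21.0 t= 21.55
[0.54464816 0.28765601 0.07981051] [ 0.69826433 -0.66512085 -1.45011477]
```

View pics/w7s.png

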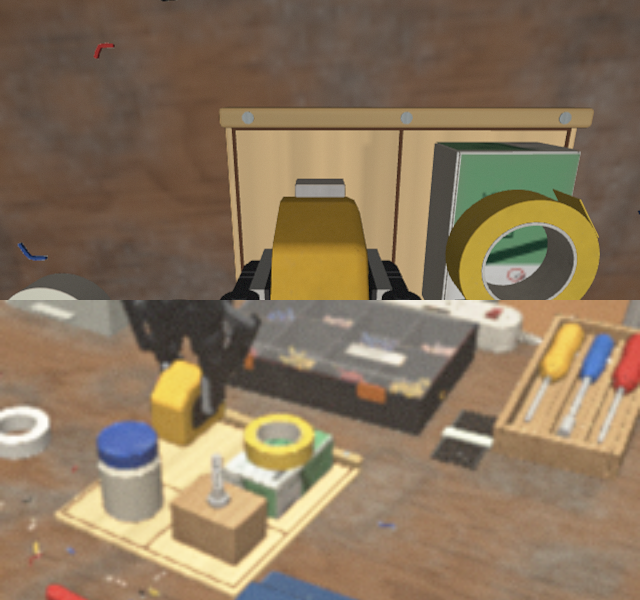

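The measure hangs square above the left back bay, and the bolt stands on the block. Lower and release.

>>> send_rows:
  increments:
    - {"gripper": 30,"tx": 0,"ty": 0,"tz": 18,"rx": 0,"ry": 0,"rz": 0}
    - {"gripper": 30,"tx": 0,"ty": 0,"tz": 27,"rx": 0,"ry": 0,"rz": 0}
    - {"gripper": 30,"tx": 0,"ty": 0,"tz": 30,"rx": 0,"ry": 0,"rz": 0}
    - {"gripper": 30,"tx": 0,"ty": 0,"tz": 31.5,"rx": 0,"ry": 0,"rz": 0}
    - {"gripper": 30,"tx": 0,"ty": 0,"tz": 32,"rx": 0,"ry": 0,"rz": 0}
    - {"gripper": 30,"tx": 0,"ty": 0,"tz": 32,"rx": 0,"ry": 0,"rz": 0}

```text
time_s: 22.15
eef_pos: [0.5435, 0.2871, 0.0486]
orientation: [0.988, 0.156, -0.0, 0.0]
force: [-7.2, -4.6, 17.5]
finger_gap: 0.0333
gripper_force: 43.3
```

In contact at 17 N. Ease off slightly, then release.

>>> send_rows:
  increments:
    - {"gripper": 30,"tx": 0,"ty": 0,"tz": -1,"rx": 0,"ry": 0,"rz": 0}
    - {"gripper": 42,"tx": 0,"ty": 0,"tz": -1,"rx": 0,"ry": 0,"rz": 0}
    - {"gripper": 60,"tx": 0,"ty": 0,"tz": -1,"rx": 0,"ry": 0,"rz": 0}
    - {"gripper": 60,"tx": 0,"ty": 0,"tz": -1,"rx": 0,"ry": 0,"rz": 0}
    - {"gripper": 60,"tx": 0,"ty": 0,"tz": -20,"rx": 0,"ry": 0,"rz": 0}
    - {"gripper": 60,"tx": 0,"ty": 0,"tz": -60,"rx": 0,"ry": 0,"rz": 0}
    - {"gripper": 60,"tx": 0,"ty": 0,"tz": -105,"rx": 0,"ry": 0,"rz": 0}
    - {"gripper": 60,"tx": 0,"ty": 0,"tz": -150,"rx": 0,"ry": 0,"rz": 0}
    - {"gripper": 60,"tx": 0,"ty": -45,"tz": -190,"rx": 0,"ry": 0,"rz": 0}
    - {"gripper": 60,"tx": 0,"ty": -90,"tz": -200,"rx": 0,"ry": 0,"rz": 0}
    - {"gripper": 60,"tx": 0,"ty": -130,"tz": -200,"rx": 0,"ry": 0,"rz": 0}
    - {"gripper": 60,"tx": 0,"ty": -170,"tz": -200,"rx": 0,"ry": 0,"rz": 0}
    - {"gripper": 60,"tx": 0,"ty": -170,"tz": -200,"rx": 0,"ry": 0,"rz": 0}
    - {"gripper": 60,"tx": 0,"ty": -170,"tz": -200,"rx": 0,"ry": 0,"rz": 0}

```text
time_s: 23.55
eef_pos: [0.4906, 0.4495, 0.2458]
orientation: [0.988, 0.157, -0.0, 0.0]
force: [0.5, 0.3, 0.7]
finger_gap: 0.0512
gripper_force: 0.0
```

```bash
python3 - <<'E'
from h import *
t=grab('top','t8');g=grab('side','s8')
print(bot.state()['eef_pos'])
cv2.imwrite('pics/t8s.png',np.vstack([cv2.resize(t['img'][145:285,220:470,::-1],None,fx=640/250,fy=640/250)[:330],cv2.resize(g['img'][140:250,230:420,::-1],None,fx=640/190,fy=640/190)[80:350]]))
E
```

```text
[0.49129543 0.44808712 0.24590398]
```

View pics/t8s.png

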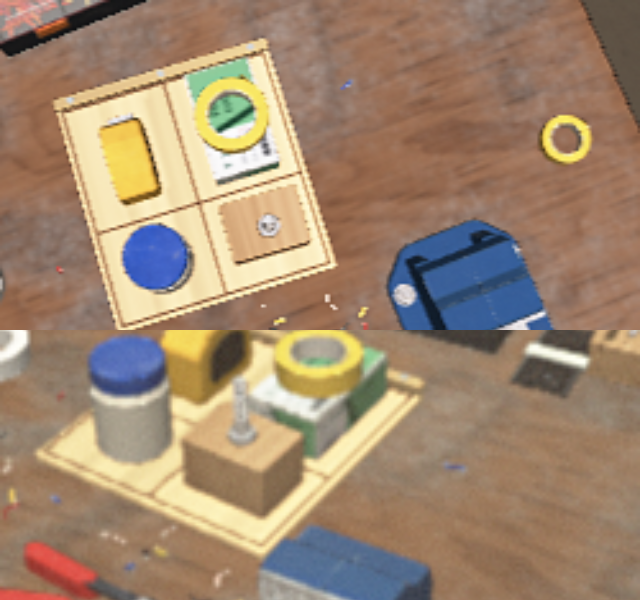

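Measure, box with roll, jar, and block with bolt all stand upright and centred. The gripper is clear, so I'll hand in.

```bash
python3 -c "
from station import bot
print(bot.finish_job())"
```

```text
the job is handed in; nothing more can be done
None
```

The kit is laid out and handed in at about 24 s. In the last pictures the measure, box with roll, and block with bolt stood upright and centred, and the jar had not moved; the judge returned no verdict.

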